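# Put the reagent bottles back in their own spill trays

## Task

The three reagent bottles stand in each other's spill trays: move them so that every bottle stands upright, flat on the floor of the tray in the colour of its cap. Use the empty grey tray as the halfway place and leave it empty at the end; never stand a bottle on the bare bench. Set the bottles down gently without dropping or tipping them, and leave the beaker, the tube rack and the mortar where they are.

Things in the scene. Friction and masses are not known exactly. Their poses are not given: they have to be found in the camera images.
- bottle_red: amber glass reagent bottle with a red screw cap and a paper label with a red line; about 0.25 kg, 135 mm tall. Body 62 mm in diameter up to 77 mm, conical shoulder narrowing to 38 mm at 101 mm, short neck, then the cap: 40 mm in diameter, 26 mm tall, from 109 mm up to the top at 135 mm. Origin: centre of its underside; z is up along the bottle. It starts upright in the tray of another colour.
- bottle_blue: white plastic reagent bottle with a blue screw cap and a paper label with a blue line; about 0.25 kg, 115 mm tall. Body 62 mm in diameter up to 57 mm, conical shoulder narrowing to 38 mm at 81 mm, short neck, then the cap: 40 mm in diameter, 26 mm tall, from 89 mm up to the top at 115 mm. Origin: centre of its underside; z is up along the bottle. It starts upright in the tray of another colour.
- bottle_yellow: amber glass reagent bottle with a yellow screw cap and a paper label with a yellow line; about 0.25 kg, 125 mm tall. Body 62 mm in diameter up to 67 mm, conical shoulder narrowing to 38 mm at 91 mm, short neck, then the cap: 40 mm in diameter, 26 mm tall, from 99 mm up to the top at 125 mm. Origin: centre of its underside; z is up along the bottle. It starts upright in the tray of another colour.
- tray_red: red round spill tray fixed to the bench, 102 mm across, rim 14 mm high, wall 4 mm; its flat floor is 5 mm thick (floor at 5 mm above the bench) and 90 mm across, so a bottle has 14 mm of play all round. Origin: centre of its underside, on the bench. Holds a bottle of another colour at the start; the place of the red-capped bottle.
- tray_blue: blue round spill tray fixed to the bench, 102 mm across, rim 14 mm high, wall 4 mm; its flat floor is 5 mm thick (floor at 5 mm above the bench) and 90 mm across, so a bottle has 14 mm of play all round. Origin: centre of its underside, on the bench. Holds a bottle of another colour at the start; the place of the blue-capped bottle.
- tray_yellow: yellow round spill tray fixed to the bench, 102 mm across, rim 14 mm high, wall 4 mm; its flat floor is 5 mm thick (floor at 5 mm above the bench) and 90 mm across, so a bottle has 14 mm of play all round. Origin: centre of its underside, on the bench. Holds a bottle of another colour at the start; the place of the yellow-capped bottle.
- tray_grey: dark grey round spill tray fixed to the bench, 102 mm across, rim 14 mm high, wall 4 mm; its flat floor is 5 mm thick (floor at 5 mm above the bench) and 90 mm across, so a bottle has 14 mm of play all round. Origin: centre of its underside, on the bench. Empty at the start: the halfway place.
- beaker: bystander: loose clear glass beaker, 68 mm across, 90 mm tall; origin: centre of its underside
- tube_rack: bystander: loose green test tube rack with glass tubes, 60 x 150 mm (x, y), about 110 mm tall; origin: centre of its underside
- mortar: bystander: loose white ceramic mortar (bowl), 100 mm across, 55 mm tall; origin: centre of its underside
There are look-alikes about, which are no part of the job. Leave any purple look-alike of the tray_blue alone.

How it is judged (in metres and radians):
On the way:
1. one of the bottles stands released in the grey tray (((horizontal distance between bottle_red and tray_grey below 0.016 m and z of bottle_red in the frame of tray_grey below 0.008 m and angle between bottle_red's own z axis and vertical below 0.08 rad and contact force between bottle_red and the fingers below 0.1 N and linear speed of bottle_red below 0.02 m/s) or (horizontal distance between bottle_blue and tray_grey below 0.016 m and z of bottle_blue in the frame of tray_grey below 0.008 m and angle between bottle_blue's own z axis and vertical below 0.08 rad and contact force between bottle_blue and the fingers below 0.1 N and linear speed of bottle_blue below 0.02 m/s) or (horizontal distance between bottle_yellow and tray_grey below 0.016 m and z of bottle_yellow in the frame of tray_grey below 0.008 m and angle between bottle_yellow's own z axis and vertical below 0.08 rad and contact force between bottle_yellow and the fingers below 0.1 N and linear speed of bottle_yellow below 0.02 m/s))), for 0.2 s.
At the end, for the whole second after the job is handed in: Each bottle stands released and at rest in the tray of its cap's colour: axis within 16 mm of the tray's centre, underside on the tray's floor (less than 8 mm above the bench), tilted less than 0.08 rad. The grey tray is thereby empty (horizontal distance between bottle_red and tray_red below 0.016 m and z of bottle_red in the frame of tray_red below 0.008 m and angle between each of bottle_red, bottle_blue, bottle_yellow's own z axis and vertical below 0.08 rad and contact force between each of bottle_red, bottle_blue, bottle_yellow and the fingers below 0.1 N and linear speed of each of bottle_red, bottle_blue, bottle_yellow below 0.02 m/s and horizontal distance between bottle_blue and tray_blue below 0.016 m and z of bottle_blue in the frame of tray_blue below 0.008 m and horizontal distance between bottle_yellow and tray_yellow below 0.016 m and z of bottle_yellow in the frame of tray_yellow below 0.008 m); the robot touches nothing.
It fails at once if a bottle is dropped: let go and falling faster than 0.4 m/s (a fall of about 10 mm or more) ((contact force between bottle_red and the fingers below 0.1 N and linear speed of bottle_red above 0.4 m/s) or (contact force between bottle_blue and the fingers below 0.1 N and linear speed of bottle_blue above 0.4 m/s) or (contact force between bottle_yellow and the fingers below 0.1 N and linear speed of bottle_yellow above 0.4 m/s)).
It fails at once if a bottle is stood on the bare bench (height (world z) of any of bottle_red, bottle_blue, bottle_yellow below 0.0025 m).
It fails at once if a bottle is tipped by more than 30 degrees (angle between any of bottle_red, bottle_blue, bottle_yellow's own z axis and vertical above 0.52 rad).
It fails at once if a bottle is banged down (more than 60 N on a tray) (contact force between any of bottle_red, bottle_blue, bottle_yellow and tray_red above 60 N or contact force between any of bottle_red, bottle_blue, bottle_yellow and tray_blue above 60 N or contact force between any of bottle_red, bottle_blue, bottle_yellow and tray_yellow above 60 N or contact force between any of bottle_red, bottle_blue, bottle_yellow and tray_grey above 60 N).
It fails at once if the beaker, tube rack or mortar is shifted by more than 25 mm (distance of any of beaker, tube_rack, mortar from where it was at the start of the episode above 0.025 m).
It also fails if it takes over 112 s, if anything falls off the work surface, if the arm or the gripper's body presses on something with over 40 N, if the wrist force passes 120 N, or if a joint passes its speed limit or range.

## Robot

A 6-joint arm with a two-finger parallel gripper is mounted at the origin on the work surface. World frame = base frame: x ahead of the robot, y to its left, z up, the work surface at z = 0. Lengths are in m, angles in degrees, forces in N, time in s.
With the tool pointing down it reaches from about 0.3 to 0.775 m from the base axis. Payload 14.6 kg.
Tool frame: the origin (TCP) lies between the finger pads; the fingertips stand 25 mm ahead of it and the grasp point (between the pads) lies 6 mm ahead of it; z points along the fingers, y is the line along which they close (so a half turn about z gives the same grasp; the last joint's range is limited). The gripper opens to 94 mm and grips with 3 to 60 N. Pads are 16 mm wide; open, the fingers measure 119 mm over their backs; the gripper's body (75 mm by 177 mm) begins 78 mm behind the grasp point.
Start: joints at [-71.138, 17.183, 87.147, -0, 75.671, -3.816], TCP at [0.212, -0.507, 0.23] pointing down, gripper open.
Joint ranges: [-173.82, 173.82], [-45.26, 126.66], [13.44, 144.39], [-59.66, 239.66], [0, 175.72], [-146.38, 146.38]. Speed limits (degrees/s): [127.2, 127.2, 147.25, 180, 180, 180].

## Interface

Orientations are given as a 3x3 rotation matrix whose columns are the frame's x, y, z axes.
In Python, from station import robot, eyes, ticket gives the robot as it stands. The module is installed in compiled form; this text tells all that it offers.
- The arm moves only by the tool carry_out, never from a script. Its argument "deltas" is a list of rows, each a list of 2 entries, a list of its own where there are three numbers: the shift along the world's x, y, z in mm, then the turn about the world's z in degrees. A call has 1 to 10 rows; each row is the pose to reach, as a shift and turn from the pose commanded when the call began; what a row does not reach only later rows make up. A row lasts 1/8 s, in which the tool goes at most 62.5 mm and 10.7 degrees, less where a joint would pass 70% of its speed; a pose out of reach is approached as far as the arm can. A call with a gripper value outside its range is refused whole. "hand" is the closure in counts, from 0 (fully open) to 255 (shut), set as the call begins (left out, the last holds). The fingers move at their own pace and stop on an object; "squeeze" is the grip in N (left out, the last holds). Time passes only in rows, so rows that repeat a pose let the fingers close. It gives the time, the measured TCP pose, the force, the opening and the grip force at its end, in the units of the state.
- robot.get_obs(): the state, without advancing time (a new reading comes with each control period).
- eyes.grab_frame(name): name is "scene" or "top" or "wrist"; returns a dict with "pixels" (384x512x3 uint8, red, green, blue), "K" (3x3 intrinsics, pixels), "T" (4x4, takes a point from camera to world coordinates). Camera axes: x right, y down, z forward; pixel columns grow to the right and rows downward; lengths in m; the calibration is good to about 2 mm. A picture is of the moment at which its call begins. There is no depth.
- ticket.finish_job(): hands the job in; it is judged then, once.
The state is a dict: "t": time; "joint_pos": joint angles; "joint_velocities": joint speeds; "joint_efforts": joint torques, N m; "tcp_pos": TCP position; "ee_rot": TCP orientation; "wrist_force": force on the tool from outside, world axes, zero at the start; "torque": the same for the moment, N m; "finger_gap": opening from 0.0 (shut) to 1.0 (fully open); "finger_force": force on a finger pad.
Only numpy, scipy, OpenCV 4.12 (cv2) and the standard library are available. Lean on these libraries where they do the work, as an engineer would, in place of code of your own. Each camera call takes 0.05 s, during which the arm holds its last target. There are 200 camera calls.

## Working session

There is one attempt and no reset: what is moved stays moved. The work goes in short steps, Python scripts to look and compute and a tool call to move; the robot and the scene stay as the last step left them, time stands still between calls to the robot, and variables do not carry over. Pictures are saved under pics/ and viewed, at most 14 in all, crops included, and the job is handed in when it is done.

Besides the shell and the picture viewer there is one more tool, called after "Call:" as name([rows], argument=value, ...), one row to a line, values as JSON. carry_out: Moves the arm, as the interface text tells. Its arguments: {"type":"object","properties":{"deltas":{"type":"array"},"hand":{"type":"number"},"squeeze":{"type":"number"}},"required":["deltas"]}

```bash
mkdir -p pics
python3 - <<'E'
from station import robot,eyes
import cv2,numpy as np
for n in("top","scene"):
    f=eyes.grab_frame(n);cv2.imwrite(f"pics/{n}0.png",f["pixels"][:,:,::-1]);np.savez(f"{n}0.npz",**f);print(n,f["K"].round(1).tolist(),f["T"].round(3).tolist())
o=robot.get_obs();print(o)
E
```

```text
top [[439.4, 0.0, 252.6], [0.0, 439.4, 191.7], [0.0, 0.0, 1.0]] [[-0.028, -0.998, 0.058, 0.49], [-1.0, 0.028, -0.003, -0.026], [0.001, -0.058, -0.998, 1.125], [0.0, 0.0, 0.0, 1.0]]
scene [[408.8, 0.0, 253.3], [0.0, 408.8, 198.3], [0.0, 0.0, 1.0]] [[0.876, 0.302, -0.375, 0.992], [0.481, -0.517, 0.708, -0.824], [0.02, -0.801, -0.598, 0.719], [0.0, 0.0, 0.0, 1.0]]
{'t': 0.1, 'joint_pos': array([-7.11379088e+01,  1.72138756e+01,  8.71763950e+01,  4.11409993e-05,
        7.56701296e+01, -3.81672727e+00]), 'joint_velocities': array([ 0.0358916 , -0.03700104, -0.18522424,  0.20591799, -0.00076868,
        0.07411901]), 'joint_efforts': array([ 1.15002887e-03, -5.32647693e+01, -3.53285801e+01,  7.09827337e-02,
        2.34903902e-02, -7.09824076e-05]), 'tcp_pos': array([ 0.21198388, -0.50728249,  0.22993193]), 'ee_rot': array([[ 9.22680772e-01,  3.85564622e-01, -3.40149805e-04],
       [ 3.85564765e-01, -9.22680235e-01,  9.97797339e-04],
       [ 7.08658517e-05, -1.05179820e-03, -9.99999444e-01]]), 'wrist_force': array([ 0.49093785,  0.20634039, -0.02617792]), 'torque': array([-0.01598955, -0.02385878,  0.01979501]), 'finger_force': 0.0, 'finger_gap': 0.9955220116264857}
```

View pics/top0.png

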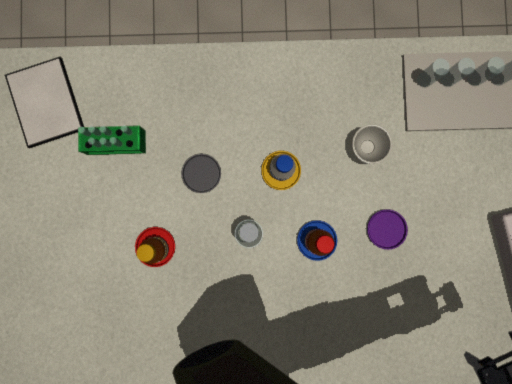

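View pics/scene0.png

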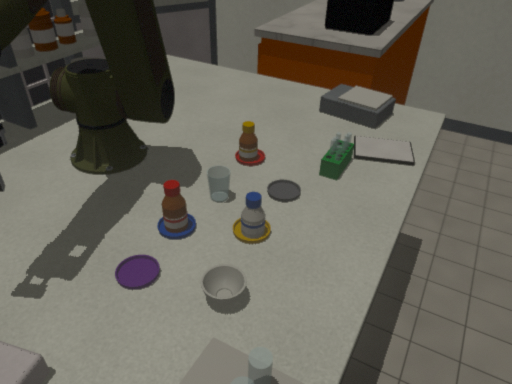

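Top view: the yellow-capped bottle is in the red tray (155,247), the red-capped one in the blue tray (317,240), and the blue-capped one in the yellow tray (281,170). The grey tray (201,173) is empty. The beaker is at (246,231), the mortar at (370,145), the rack at (112,140) and the purple decoy at (386,229).

```bash
cat > h.py <<'E'
import numpy as np,cv2
def ray(f,uv,z):
    d=f["T"][:3,:3]@np.linalg.solve(f["K"],[uv[0],uv[1],1.]);o=f["T"][:3,3];return o+d*(z-o[2])/d[2]
HUE=dict(red=(172,6),blue=(108,128),yellow=(18,30))
def mask(f,c,s=130,v=60):
    h=cv2.cvtColor(f["pixels"],cv2.COLOR_RGB2HSV);H=h[...,0];a,b=HUE[c]
    m=((H>=a)&(H<=b)) if a<b else ((H>=a)|(H<=b))
    return (m&(h[...,1]>s)&(h[...,2]>v)).astype(np.uint8)
def blob(m,uv,r):
    w=np.zeros_like(m);cv2.circle(w,tuple(map(int,uv)),r,1,-1);m=m*w
    cs,_=cv2.findContours(m,cv2.RETR_EXTERNAL,cv2.CHAIN_APPROX_NONE)
    return m,cs
E
python3 - <<'E'
from h import *
f=dict(np.load("top0.npz"));s=dict(np.load("scene0.npz"))
for c,uv in dict(red=(155,247),blue=(317,240),yellow=(281,170)).items():
    m,cs=blob(mask(f,c),uv,24);p=np.vstack([x for x in cs if len(x)>5])
    e=cv2.fitEllipse(cv2.convexHull(p));print("tray",c,np.round(e[0],1),np.round(e[1],1),ray(f,e[0],.014).round(4))
g=(cv2.cvtColor(f["pixels"],cv2.COLOR_RGB2GRAY)<115).astype(np.uint8)
m,cs=blob(g,(201,173),26);e=cv2.fitEllipse(cv2.convexHull(max(cs,key=len)));print("grey",e,ray(f,e[0],.014).round(4))
for c,uv,us,h in(("red",(325,244),(172,188),.14),("blue",(285,163),(254,201),.12),("yellow",(145,254),(248,129),.13)):
    for n,k,q,r in(("top",f,uv,9),("sc",s,us,13)):
        m,cs=blob(mask(k,c),q,r);ct=max(cs,key=cv2.contourArea);e=cv2.minEnclosingCircle(ct);M=cv2.moments(m,True)
        cen=np.array([M["m10"],M["m01"]])/M["m00"];print("cap",c,n,np.round(e[0],1),round(e[1],1),M["m00"],"enc",ray(k,e[0],h-.003).round(4),"cent",ray(k,cen,h-(.004 if n=="top" else .011)).round(4))
for n,uv,z in(("beaker",(248,233),.09),("mortar",(371,145),.055),("rack",(112,140),.06)):print(n,ray(f,uv,z).round(3))
E
```

```text
tray red [154.7 246.6] [39.6 40.2] [0.423  0.2205 0.014 ]
tray blue [316.7 240. ] [38.8 39.4] [ 0.4279 -0.1871  0.014 ]
tray yellow [280.7 170. ] [39.1 39.5] [ 0.6074 -0.102   0.014 ]
grey ((200.7205810546875, 172.85397338867188), (39.433631896972656, 39.598793029785156), 6.973158359527588) [0.6057 0.101  0.014 ]
cap red top [325. 244.] 9.0 251.0 enc [ 0.4254 -0.1874  0.137 ] cent [ 0.4254 -0.1875  0.136 ]
cap red sc [171.4 188. ] 8.9 222.0 enc [ 0.4333 -0.1991  0.137 ] cent [ 0.425  -0.1899  0.129 ]
cap blue top [284.2 163.2] 8.4 221.0 enc [ 0.6118 -0.1037  0.117 ] cent [ 0.6121 -0.1039  0.116 ]
cap blue sc [253.  196.5] 6.2 91.0 enc [ 0.61   -0.1051  0.117 ] cent [ 0.6049 -0.0954  0.109 ]
cap yellow top [145.3 253. ] 8.8 227.0 enc [0.4159 0.217  0.127 ] cent [0.4153 0.2175 0.126 ]
cap yellow sc [248.  127.2] 6.5 125.0 enc [0.4256 0.1972 0.127 ] cent [0.4172 0.2126 0.119 ]
beaker [ 0.453 -0.016  0.09 ]
mortar [ 0.658 -0.323  0.055]
rack [0.688 0.311 0.06 ]
```

Call:
carry_out([
  [[15,22,0],0],
  [[40,60,0],0],
  [[70,105,0],0],
  [[100,150,0],0],
  [[130,195,0],0],
  [[160,240,0],0],
  [[185,278,0],0],
  [[203,305,0],0],
  [[213.5,319,0],0],
  [[213.5,319,0],0],
], hand=0, squeeze=25)

```text
t: 1.35
tcp_pos: [0.4258, -0.1878, 0.2302]
ee_rot: [[0.922, 0.387, -0.001], [0.387, -0.922, 0.0], [-0.0, -0.0, -1.0]]
wrist_force: [0.2, 0.1, -0.8]
finger_gap: 1.001
finger_force: 0.0
```

```bash
cat >> h.py <<'E'
def look(c,h,name,near):
    from station import eyes,robot
    f=eyes.grab_frame("wrist");o=robot.get_obs()
    cv2.imwrite(f"pics/{name}.png",f["pixels"][:,:,::-1])
    p=f["K"]@(f["T"][:3,:3].T@(np.array([*near,h])-f["T"][:3,3]));p=p[:2]/p[2]
    m,cs=blob(mask(f,c),p,90);e=cv2.minEnclosingCircle(max(cs,key=cv2.contourArea))
    print(o["tcp_pos"].round(4),"expected px",p.round(),"found",np.round(e,1) if 0 else e,"cap at",ray(f,e[0],h).round(4))
E
python3 -c "
from h import *
look('red',.140,'w1',(.4255,-.188))"
```

```text
[ 0.4254 -0.1884  0.2302] expected px [256. 201.] found ((255.4488067626953, 198.2167205810547), 21.511960983276367) cap at [ 0.4277 -0.1865  0.14  ]
```

View pics/w1.png

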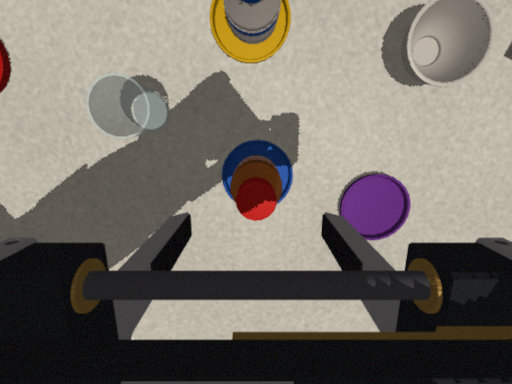

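The wrist view shows the red cap at (256,198), centred between the fingers at (190) and (322). It agrees with the first estimate to about 2 mm, so I'm going down.

Call:
carry_out([
  [[1,1,-15],0],
  [[1,1,-35],0],
  [[1,1,-55],0],
  [[1,1,-75],0],
  [[1,1,-88],0],
  [[1,1,-95],0],
  [[1,1,-95],0],
])

```text
t: 2.28
tcp_pos: [0.4264, -0.1876, 0.1352]
ee_rot: [[0.923, 0.385, -0.0], [0.385, -0.923, 0.0], [-0.0, -0.0, -1.0]]
wrist_force: [0.5, -1.1, 0.8]
finger_gap: 0.999
finger_force: 0.0
```

Call:
carry_out([
  [[0,0,0],0],
  [[0,0,0],0],
  [[0,0,0],0],
  [[0,0,0],0],
  [[0,0,0],0],
  [[0,0,0],0],
  [[0,0,0],0],
  [[0,0,0],0],
], hand=255)

```text
t: 3.28
tcp_pos: [0.4265, -0.1874, 0.1354]
ee_rot: [[0.923, 0.386, -0.0], [0.386, -0.923, 0.0], [0.0, -0.0, -1.0]]
wrist_force: [-1.2, 1.1, -0.6]
finger_gap: 0.42
finger_force: 25.0
```

Call:
carry_out([
  [[0,0,5],0],
  [[0,0,18],0],
  [[0,0,36],0],
  [[0,0,56],0],
  [[0,0,76],0],
  [[0,0,94],0],
  [[0,0,109],0],
  [[0,0,117],0],
  [[0,0,120],0],
  [[0,0,120],0],
])

```text
t: 4.53
tcp_pos: [0.4264, -0.1874, 0.2552]
ee_rot: [[0.923, 0.386, -0.0], [0.386, -0.923, 0.0], [-0.0, -0.0, -1.0]]
wrist_force: [-0.1, 0.8, -3.1]
finger_gap: 0.423
finger_force: 25.0
```

Call:
carry_out([
  [[5,8,0],0],
  [[17,28,0],0],
  [[37,60,0],0],
  [[62,100,0],0],
  [[89,144,0],0],
  [[116,188,0],0],
  [[141,228,0],0],
  [[161,260,0],0],
  [[173,280,0],0],
  [[179,288,0],0],
])

```text
t: 5.78
tcp_pos: [0.6057, 0.1021, 0.2546]
ee_rot: [[0.922, 0.387, -0.001], [0.387, -0.922, -0.0], [-0.001, -0.0, -1.0]]
wrist_force: [-0.5, -0.2, -2.8]
finger_gap: 0.421
finger_force: 25.0
```

Call:
carry_out([
  [[0,0,0],0],
  [[0,0,0],0],
])

```text
t: 6.02
tcp_pos: [0.6053, 0.0998, 0.2555]
ee_rot: [[0.923, 0.385, -0.0], [0.385, -0.923, -0.0], [-0.0, 0.0, -1.0]]
wrist_force: [0.6, 0.1, -3.1]
finger_gap: 0.418
finger_force: 25.0
```

```bash
python3 -c "
from h import *
from station import eyes
f=eyes.grab_frame('wrist');s=eyes.grab_frame('scene')
cv2.imwrite('pics/w2.png',np.hstack([cv2.resize(x['pixels'],(400,300)) for x in (f,s)])[:,:,::-1])"
```

```text
(no output)
```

View pics/w2.png

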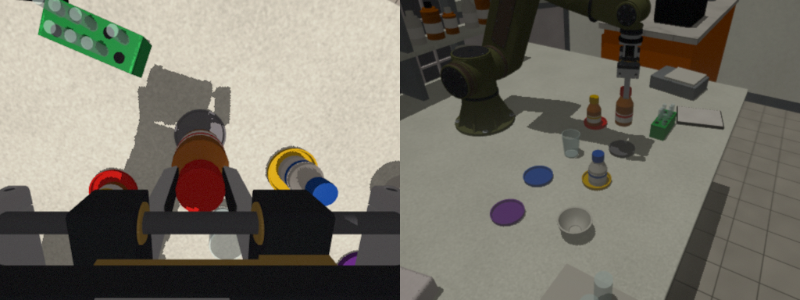

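The left half (wrist view) shows the red bottle upright in the grip over the grey tray at about (200,130). The right half (scene view) shows it hanging straight, with the blue tray empty. I'm lowering it.

Call:
carry_out([
  [[0,0,-8],0],
  [[0,0,-24],0],
  [[0,0,-44],0],
  [[0,0,-64],0],
  [[0,0,-82],0],
  [[0,0,-97],0],
  [[0,0,-107],0],
  [[0,0,-112],0],
  [[0,0,-115],0],
  [[0,0,-117],0],
])

```text
t: 7.38
tcp_pos: [0.6057, 0.1006, 0.1387]
ee_rot: [[0.923, 0.386, 0.001], [0.386, -0.923, 0.0], [0.001, 0.0, -1.0]]
wrist_force: [0.6, 0.2, -2.6]
finger_gap: 0.421
finger_force: 25.0
```

Call:
carry_out([
  [[0,0,-1],0],
  [[0,0,-2],0],
  [[0,0,-3],0],
  [[0,0,-3],0],
])

```text
t: 7.88
tcp_pos: [0.6056, 0.1005, 0.1355]
ee_rot: [[0.923, 0.385, 0.0], [0.385, -0.923, 0.0], [0.0, 0.0, -1.0]]
wrist_force: [-0.5, -0.7, -1.8]
finger_gap: 0.424
finger_force: 25.0
```

Call:
carry_out([
  [[0,0,-0.3],0],
  [[0,0,-0.3],0],
  [[0,0,0],0],
  [[0,0,0],0],
  [[0,0,0],0],
  [[0,0,0],0],
  [[0,0,0],0],
], hand=0)

```text
t: 8.75
tcp_pos: [0.6055, 0.1005, 0.1355]
ee_rot: [[0.923, 0.386, -0.0], [0.386, -0.923, 0.0], [-0.0, -0.0, -1.0]]
wrist_force: [0.7, 0.0, 0.1]
finger_gap: 0.996
finger_force: 0.0
```

Call:
carry_out([
  [[0,0,10],0],
  [[0,0,35],0],
  [[0,0,70],0],
  [[0,0,90],0],
  [[0,0,94],0],
  [[1,-35,94],0],
  [[2,-85,94],0],
  [[3,-140,94],0],
  [[4,-185,94],0],
  [[5,-204,94],0],
])

```text
t: 10.0
tcp_pos: [0.6102, -0.1055, 0.2287]
ee_rot: [[0.923, 0.384, -0.001], [0.384, -0.923, 0.0], [-0.001, -0.001, -1.0]]
wrist_force: [0.7, -0.1, -1.0]
finger_gap: 1.001
finger_force: 0.0
```

Call:
carry_out([
  [[0,0,0],0],
  [[0,0,0],0],
])

```text
t: 10.25
tcp_pos: [0.6106, -0.102, 0.2292]
ee_rot: [[0.922, 0.387, -0.0], [0.387, -0.922, 0.0], [-0.0, -0.0, -1.0]]
wrist_force: [-0.6, 0.0, 0.4]
finger_gap: 0.998
finger_force: 0.0
```

```bash
python3 -c "
from h import *
from station import eyes
look('blue',.120,'w3',(.611,-.104))
f=eyes.grab_frame('top');cv2.imwrite('pics/t3.png',f['pixels'][:,:,::-1]);w=cv2.imread('pics/w3.png')
cv2.imwrite('pics/m3.png',np.hstack([cv2.resize(x,(400,300)) for x in (w,f['pixels'][:,:,::-1])]))
m,cs=blob(mask(f,'red'),(199,160),25);print([(cv2.minEnclosingCircle(c),ray(f,cv2.minEnclosingCircle(c)[0],.137).round(4)) for c in cs if len(c)>10])"
```

```text
[ 0.6106 -0.102   0.2294] expected px [258. 196.] found ((258.8999938964844, 193.0), 19.672670364379883) cap at [ 0.6142 -0.1038  0.12  ]
[(((194.88095092773438, 168.1904754638672), 9.43675708770752), array([0.6038, 0.0999, 0.137 ]))]
```

View pics/m3.png

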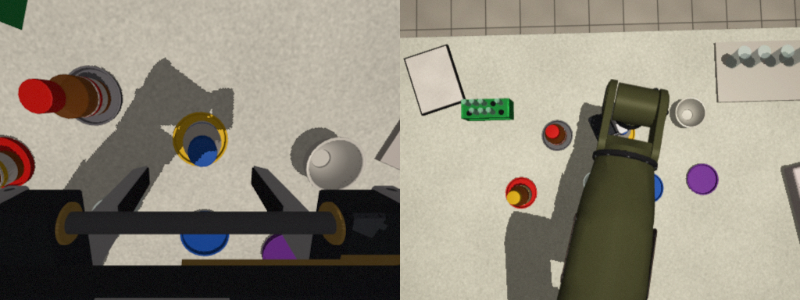

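The left half shows the red bottle upright in the grey tray at (95,95), and top-view measurement puts its cap 2 mm from the tray centre. The blue cap is at (202,150), centred between the fingers. I'm going down on it.

Call:
carry_out([
  [[2,-2,-15],0],
  [[2,-2,-40],0],
  [[2,-2,-65],0],
  [[2,-2,-87],0],
  [[2,-2,-103],0],
  [[2,-2,-111],0],
  [[2,-2,-114],0],
  [[2,-2,-114],0],
])

```text
t: 11.35
tcp_pos: [0.6128, -0.1055, 0.1159]
ee_rot: [[0.923, 0.386, 0.001], [0.386, -0.923, -0.0], [0.001, 0.0, -1.0]]
wrist_force: [-0.3, -0.1, -0.2]
finger_gap: 0.998
finger_force: 0.0
```

Call:
carry_out([
  [[0,0,0],0],
  [[0,0,0],0],
  [[0,0,0],0],
  [[0,0,0],0],
  [[0,0,0],0],
  [[0,0,0],0],
  [[0,0,0],0],
  [[0,0,0],0],
], hand=255)

```text
t: 12.35
tcp_pos: [0.6125, -0.1054, 0.1154]
ee_rot: [[0.923, 0.386, -0.0], [0.386, -0.923, 0.0], [-0.0, -0.0, -1.0]]
wrist_force: [-0.5, -0.3, -0.0]
finger_gap: 0.419
finger_force: 25.0
```

Call:
carry_out([
  [[0,0,5],0],
  [[0,0,18],0],
  [[0,0,36],0],
  [[0,0,56],0],
  [[0,0,76],0],
  [[0,0,94],0],
  [[0,0,109],0],
  [[0,0,117],0],
  [[0,0,120],0],
  [[0,0,120],0],
])

```text
t: 13.6
tcp_pos: [0.6125, -0.1054, 0.235]
ee_rot: [[0.923, 0.386, -0.001], [0.386, -0.923, 0.0], [-0.001, -0.0, -1.0]]
wrist_force: [-0.0, -0.4, -2.3]
finger_gap: 0.421
finger_force: 25.0
```

Call:
carry_out([
  [[-6,-3,0],0],
  [[-22,-10,0],0],
  [[-46,-20,0],0],
  [[-74,-33,0],0],
  [[-103,-46,0],0],
  [[-130,-58,0],0],
  [[-154,-68,0],0],
  [[-172,-76,0],0],
  [[-182,-80,0],0],
  [[-185,-82,0],0],
])

```text
t: 14.85
tcp_pos: [0.4273, -0.1877, 0.2355]
ee_rot: [[0.923, 0.385, 0.0], [0.385, -0.923, -0.0], [0.0, 0.0, -1.0]]
wrist_force: [0.4, 0.5, -2.8]
finger_gap: 0.421
finger_force: 25.0
```

Call:
carry_out([
  [[0,0,0],0],
  [[0,0,-8],0],
  [[0,0,-24],0],
  [[0,0,-44],0],
  [[0,0,-64],0],
  [[0,0,-82],0],
  [[0,0,-97],0],
  [[0,0,-107],0],
  [[0,0,-112],0],
  [[0,0,-112],0],
])

```text
t: 16.1
tcp_pos: [0.4276, -0.1875, 0.1234]
ee_rot: [[0.923, 0.386, -0.0], [0.386, -0.923, 0.0], [-0.0, -0.0, -1.0]]
wrist_force: [0.6, -0.1, -2.0]
finger_gap: 0.425
finger_force: 25.0
```

Call:
carry_out([
  [[0,0,-2],0],
  [[0,0,-4],0],
  [[0,0,-6],0],
  [[0,0,-7],0],
  [[0,0,-8],0],
  [[0,0,-8],0],
])

```text
t: 16.85
tcp_pos: [0.4276, -0.1875, 0.1155]
ee_rot: [[0.923, 0.386, 0.0], [0.386, -0.923, -0.0], [0.0, 0.0, -1.0]]
wrist_force: [0.9, -0.8, -2.5]
finger_gap: 0.422
finger_force: 25.0
```

Call:
carry_out([
  [[0,0,-0.5],0],
  [[0,0,-0.5],0],
])

```text
t: 17.1
tcp_pos: [0.4277, -0.1875, 0.1153]
ee_rot: [[0.923, 0.386, 0.001], [0.386, -0.923, -0.0], [0.0, 0.0, -1.0]]
wrist_force: [-0.9, 2.2, 4.4]
finger_gap: 0.422
finger_force: 25.0
```

Call:
carry_out([
  [[0,0,0],0],
  [[0,0,0],0],
  [[0,0,0],0],
  [[0,0,0],0],
  [[0,0,0],0],
  [[0,0,0],0],
], hand=0)

```text
t: 17.85
tcp_pos: [0.4275, -0.1875, 0.1149]
ee_rot: [[0.923, 0.386, -0.0], [0.386, -0.923, 0.0], [0.0, -0.0, -1.0]]
wrist_force: [0.3, -0.9, -0.1]
finger_gap: 0.995
finger_force: 0.0
```

Call:
carry_out([
  [[0,0,10],0],
  [[0,0,35],0],
  [[0,0,70],0],
  [[0,0,100],0],
  [[0,0,120],0],
  [[0,0,125],0],
  [[0,30,125],0],
  [[-2,80,125],0],
  [[-4,135,125],0],
  [[-6,190,125],0],
])

```text
t: 19.1
tcp_pos: [0.421, 0.0041, 0.2395]
ee_rot: [[0.923, 0.385, -0.001], [0.385, -0.923, 0.0], [-0.0, -0.0, -1.0]]
wrist_force: [0.8, 0.1, -0.5]
finger_gap: 0.998
finger_force: 0.0
```

Call:
carry_out([
  [[-1,55,0],0],
  [[-2,110,0],0],
  [[-4,160,0],0],
  [[-5,195,0],0],
  [[-6,214,0],0],
  [[-6,214,0],0],
  [[-6,214,0],0],
])

```text
t: 19.98
tcp_pos: [0.4155, 0.2159, 0.2396]
ee_rot: [[0.923, 0.385, -0.001], [0.385, -0.923, -0.0], [-0.001, 0.0, -1.0]]
wrist_force: [0.3, -0.3, 0.7]
finger_gap: 1.0
finger_force: 0.0
```

```bash
python3 -c "
from h import *
from station import eyes
look('yellow',.130,'w4',(.416,.217))
f=eyes.grab_frame('top');cv2.imwrite('pics/t4.png',f['pixels'][:,:,::-1]);w=cv2.imread('pics/w4.png')
cv2.imwrite('pics/m4.png',np.hstack([cv2.resize(x,(400,300)) for x in (w,f['pixels'][:,:,::-1])]))"
```

```text
[0.4156 0.2158 0.2398] expected px [255. 194.] found ((255.0, 191.14999389648438), 20.24910545349121) cap at [0.4192 0.2184 0.13  ]
```

View pics/m4.png

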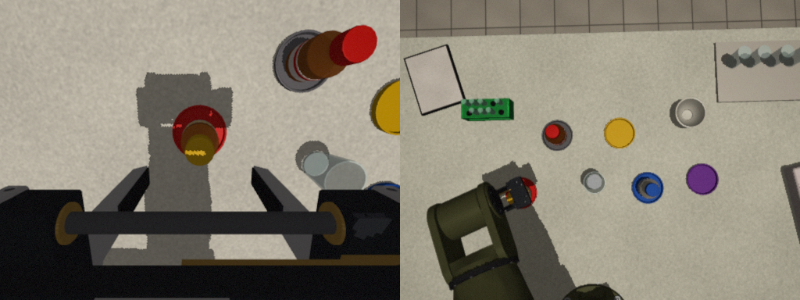

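The right half shows the blue bottle standing in the blue tray at (648,187) and the yellow tray empty. In the left half the yellow cap is at (200,149), centred between the fingers.

Call:
carry_out([
  [[2,2,-15],0],
  [[2,2,-40],0],
  [[2,2,-65],0],
  [[2,2,-87],0],
  [[2,2,-103],0],
  [[2,2,-111],0],
  [[2,2,-114.5],0],
  [[2,2,-114.5],0],
])

```text
t: 21.08
tcp_pos: [0.4177, 0.2186, 0.1257]
ee_rot: [[0.923, 0.386, 0.0], [0.386, -0.923, 0.0], [0.0, -0.0, -1.0]]
wrist_force: [-0.4, -0.7, 0.1]
finger_gap: 1.003
finger_force: 0.0
```

Call:
carry_out([
  [[0,0,0],0],
  [[0,0,0],0],
  [[0,0,0],0],
  [[0,0,0],0],
  [[0,0,0],0],
  [[0,0,0],0],
  [[0,0,0],0],
  [[0,0,0],0],
], hand=255)

```text
t: 22.08
tcp_pos: [0.4175, 0.2185, 0.1255]
ee_rot: [[0.923, 0.386, 0.0], [0.386, -0.923, -0.0], [-0.0, 0.0, -1.0]]
wrist_force: [-0.0, 0.9, 0.1]
finger_gap: 0.421
finger_force: 25.0
```

Call:
carry_out([
  [[0,0,5],0],
  [[0,0,18],0],
  [[0,0,36],0],
  [[0,0,56],0],
  [[0,0,76],0],
  [[0,0,94],0],
  [[0,0,109],0],
  [[0,0,117],0],
  [[0,0,120],0],
  [[0,0,120],0],
])

```text
t: 23.32
tcp_pos: [0.4175, 0.2185, 0.2452]
ee_rot: [[0.923, 0.386, -0.0], [0.386, -0.923, -0.0], [-0.001, 0.0, -1.0]]
wrist_force: [0.5, -0.1, -2.4]
finger_gap: 0.423
finger_force: 25.0
```

Call:
carry_out([
  [[5,-8,0],0],
  [[18,-30,0],0],
  [[37,-62,0],0],
  [[60,-101,0],0],
  [[84,-142,0],0],
  [[108,-182,0],0],
  [[131,-221,0],0],
  [[152,-256,0],0],
  [[169,-285,0],0],
  [[181,-305,0],0],
])

```text
t: 24.58
tcp_pos: [0.5989, -0.0886, 0.2446]
ee_rot: [[0.923, 0.384, -0.001], [0.384, -0.923, 0.0], [-0.001, -0.001, -1.0]]
wrist_force: [0.1, 0.9, -1.4]
finger_gap: 0.418
finger_force: 25.0
```

Call:
carry_out([
  [[6,-10,0],0],
  [[9,-15.5,0],0],
  [[9,-15.5,0],0],
  [[9,-15.5,0],0],
])

```text
t: 25.08
tcp_pos: [0.6074, -0.1014, 0.2456]
ee_rot: [[0.922, 0.386, 0.0], [0.386, -0.922, 0.0], [0.0, -0.0, -1.0]]
wrist_force: [-0.7, -0.3, -2.5]
finger_gap: 0.42
finger_force: 25.0
```

Call:
carry_out([
  [[0,0,0],0],
  [[0,0,-8],0],
  [[0,0,-24],0],
  [[0,0,-44],0],
  [[0,0,-64],0],
  [[0,0,-82],0],
  [[0,0,-97],0],
  [[0,0,-107],0],
  [[0,0,-112],0],
  [[0,0,-112],0],
])

```text
t: 26.32
tcp_pos: [0.6076, -0.102, 0.1335]
ee_rot: [[0.923, 0.386, 0.0], [0.386, -0.923, -0.0], [0.0, 0.0, -1.0]]
wrist_force: [-0.6, 0.5, -2.1]
finger_gap: 0.42
finger_force: 25.0
```

Call:
carry_out([
  [[0,0,-2],0],
  [[0,0,-4],0],
  [[0,0,-6],0],
  [[0,0,-7],0],
  [[0,0,-8],0],
  [[0,0,-8.3],0],
  [[0,0,-8.3],0],
])

```text
t: 27.2
tcp_pos: [0.6077, -0.102, 0.1255]
ee_rot: [[0.923, 0.386, 0.0], [0.386, -0.923, -0.0], [0.0, 0.0, -1.0]]
wrist_force: [-0.4, 0.2, 0.5]
finger_gap: 0.422
finger_force: 25.0
```

Call:
carry_out([
  [[0,0,0],0],
  [[0,0,0],0],
  [[0,0,0],0],
  [[0,0,0],0],
  [[0,0,0],0],
  [[0,0,0],0],
], hand=0)

```text
t: 27.95
tcp_pos: [0.6075, -0.102, 0.1251]
ee_rot: [[0.923, 0.386, -0.0], [0.386, -0.923, 0.0], [-0.0, -0.0, -1.0]]
wrist_force: [-0.6, 0.1, -0.3]
finger_gap: 0.99
finger_force: 0.0
```

Call:
carry_out([
  [[0,0,10],0],
  [[0,0,35],0],
  [[0,0,70],0],
  [[0,0,100],0],
  [[0,0,115],0],
  [[0,20,120],0],
  [[-1,65,120],0],
  [[-2,120,120],0],
  [[-3,165,120],0],
  [[-3,195,120],0],
])

```text
t: 29.2
tcp_pos: [0.6036, 0.0963, 0.244]
ee_rot: [[0.922, 0.387, -0.002], [0.387, -0.922, 0.0], [-0.002, -0.001, -1.0]]
wrist_force: [-0.1, -0.8, 0.1]
finger_gap: 0.997
finger_force: 0.0
```

Call:
carry_out([
  [[0,7,0],0],
  [[0,7,0],0],
  [[0,7,0],0],
])

```text
t: 29.58
tcp_pos: [0.6045, 0.0992, 0.2449]
ee_rot: [[0.923, 0.385, -0.0], [0.385, -0.923, -0.0], [-0.0, -0.0, -1.0]]
wrist_force: [0.9, 0.1, 0.3]
finger_gap: 1.004
finger_force: 0.0
```

```bash
python3 -c "
from h import *
from station import eyes
look('red',.140,'w5',(.604,.1))
f=eyes.grab_frame('scene');w=cv2.imread('pics/w5.png')
cv2.imwrite('pics/m5.png',np.hstack([cv2.resize(x,(400,300)) for x in (w,f['pixels'][:,:,::-1])]))"
```

```text
[0.6046 0.0991 0.245 ] expected px [255. 197.] found ((255.0, 193.85000610351562), 20.249116897583008) cap at [0.6067 0.1011 0.14  ]
```

View pics/m5.png

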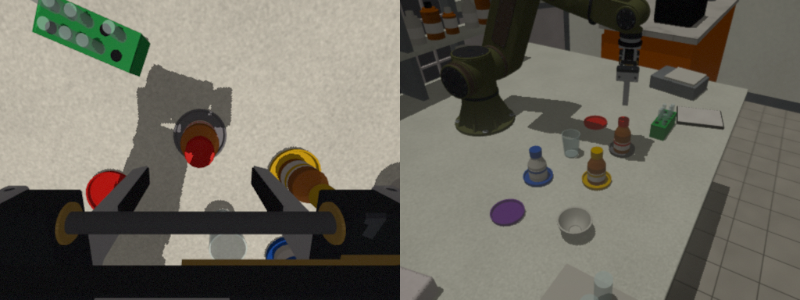

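The yellow bottle stands in the yellow tray (597,178 in the right half) and the blue one in the blue tray. The red cap at (200,150) is centred between the fingers.

Call:
carry_out([
  [[1,1,-15],0],
  [[1,1,-40],0],
  [[1,1,-65],0],
  [[1,1,-85],0],
  [[1,1,-100],0],
  [[1,1,-107],0],
  [[1,1,-109.5],0],
  [[1,1,-109.5],0],
])

```text
t: 30.68
tcp_pos: [0.6057, 0.101, 0.1361]
ee_rot: [[0.923, 0.386, 0.001], [0.386, -0.923, 0.0], [0.001, 0.0, -1.0]]
wrist_force: [0.7, 0.7, 0.7]
finger_gap: 1.0
finger_force: 0.0
```

Call:
carry_out([
  [[0,0,0],0],
  [[0,0,0],0],
  [[0,0,0],0],
  [[0,0,0],0],
  [[0,0,0],0],
  [[0,0,0],0],
  [[0,0,0],0],
  [[0,0,0],0],
], hand=255)

```text
t: 31.68
tcp_pos: [0.6055, 0.101, 0.1357]
ee_rot: [[0.923, 0.386, 0.0], [0.386, -0.923, -0.0], [0.0, 0.0, -1.0]]
wrist_force: [0.4, 0.5, -0.4]
finger_gap: 0.417
finger_force: 25.0
```

Call:
carry_out([
  [[0,0,5],0],
  [[0,0,18],0],
  [[0,0,36],0],
  [[0,0,56],0],
  [[0,0,76],0],
  [[0,0,94],0],
  [[0,0,109],0],
  [[0,0,117],0],
  [[0,0,120],0],
  [[0,0,120],0],
])

```text
t: 32.92
tcp_pos: [0.6055, 0.101, 0.2553]
ee_rot: [[0.923, 0.386, -0.001], [0.386, -0.923, -0.0], [-0.001, -0.0, -1.0]]
wrist_force: [-0.5, 0.4, -2.9]
finger_gap: 0.42
finger_force: 25.0
```

Call:
carry_out([
  [[-6,4,0],0],
  [[-22,14,0],0],
  [[-46,30,0],0],
  [[-74,49,0],0],
  [[-103,68,0],0],
  [[-130,86,0],0],
  [[-154,102,0],0],
  [[-171,113,0],0],
  [[-180,119,0],0],
  [[-182.5,120.5,0],0],
])

```text
t: 34.17
tcp_pos: [0.4229, 0.2217, 0.2557]
ee_rot: [[0.923, 0.386, 0.0], [0.386, -0.923, 0.0], [0.0, 0.0, -1.0]]
wrist_force: [-0.1, 0.8, -2.4]
finger_gap: 0.424
finger_force: 25.0
```

Call:
carry_out([
  [[0,0,0],0],
  [[0,0,-8],0],
  [[0,0,-24],0],
  [[0,0,-44],0],
  [[0,0,-64],0],
  [[0,0,-82],0],
  [[0,0,-97],0],
  [[0,0,-107],0],
  [[0,0,-112],0],
  [[0,0,-112],0],
])

```text
t: 35.42
tcp_pos: [0.4231, 0.2215, 0.1436]
ee_rot: [[0.923, 0.386, -0.0], [0.386, -0.923, -0.0], [-0.0, 0.0, -1.0]]
wrist_force: [0.3, 1.1, -3.1]
finger_gap: 0.419
finger_force: 25.0
```

Call:
carry_out([
  [[0,0,-2],0],
  [[0,0,-4],0],
  [[0,0,-6],0],
  [[0,0,-7],0],
  [[0,0,-8],0],
  [[0,0,-8.3],0],
  [[0,0,-8.3],0],
])

```text
t: 36.3
tcp_pos: [0.4232, 0.2216, 0.1356]
ee_rot: [[0.923, 0.386, 0.0], [0.386, -0.923, 0.0], [0.0, 0.0, -1.0]]
wrist_force: [-1.3, -0.2, 2.4]
finger_gap: 0.422
finger_force: 25.0
```

Contact with the floor is light. I'm releasing, rising and backing away for a clear look.

Call:
carry_out([
  [[0,0,0],0],
  [[0,0,0],0],
  [[0,0,0],0],
  [[0,0,0],0],
  [[0,0,0],0],
  [[0,0,0],0],
], hand=0)

```text
t: 37.05
tcp_pos: [0.423, 0.2215, 0.1353]
ee_rot: [[0.923, 0.386, -0.0], [0.386, -0.923, -0.0], [-0.0, 0.0, -1.0]]
wrist_force: [0.3, -0.5, -0.1]
finger_gap: 0.994
finger_force: 0.0
```

Call:
carry_out([
  [[0,0,10],0],
  [[0,0,35],0],
  [[0,0,70],0],
  [[0,0,100],0],
  [[0,0,115],0],
  [[-5,20,120],0],
  [[-15,60,120],0],
  [[-25,105,120],0],
  [[-32,130,120],0],
  [[-35,140,120],0],
])

```text
t: 38.3
tcp_pos: [0.3875, 0.3624, 0.2548]
ee_rot: [[0.922, 0.387, -0.001], [0.387, -0.922, -0.001], [-0.001, 0.0, -1.0]]
wrist_force: [0.4, 0.1, -0.3]
finger_gap: 1.0
finger_force: 0.0
```

Call:
carry_out([
  [[0,0,0],0],
  [[0,0,0],0],
  [[0,0,0],0],
])

```text
t: 38.67
tcp_pos: [0.3884, 0.3608, 0.2555]
ee_rot: [[0.923, 0.385, 0.0], [0.385, -0.923, 0.0], [0.0, -0.0, -1.0]]
wrist_force: [-0.0, -0.8, 0.7]
finger_gap: 1.001
finger_force: 0.0
```

```bash
python3 -c "
from h import *
from station import eyes
f=eyes.grab_frame('top');s=eyes.grab_frame('scene')
for c,n,h in(('red',(.423,.2205),.137),('blue',(.4279,-.1871),.117),('yellow',(.6074,-.102),.127)):
    p=f['K']@(f['T'][:3,:3].T@(np.array([*n,h])-f['T'][:3,3]));p=p[:2]/p[2]
    m,cs=blob(mask(f,c),p,12);M=cv2.moments(m,True);print(c,p.round(1),M['m10']/M['m00'],M['m01']/M['m00'],M['m00'])
cv2.imwrite('pics/m6.png',np.hstack([cv2.resize(x['pixels'],(400,300)) for x in (f,s)])[:,:,::-1])"
```

```text
red [142.5 250.3] 142.54666666666665 250.25666666666666 300.0
blue [323.4 242.4] 324.7084745762712 242.8406779661017 295.0
yellow [283.9 164.7] 284.1466275659824 163.05865102639297 341.0
```

View pics/m6.png

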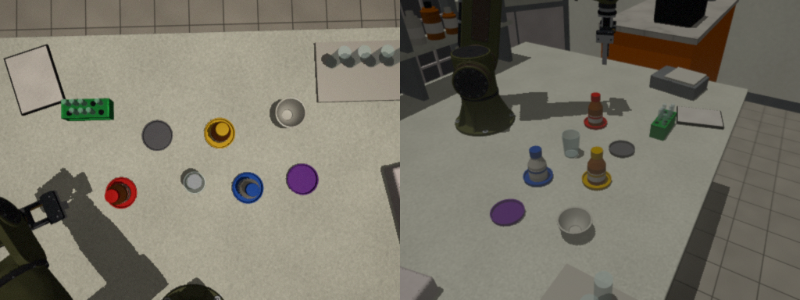

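All three bottles stand upright in the trays of their cap colours: red (120,193), blue (247,187), yellow (219,132). Each cap is within about 2 px (4 mm) of where a bottle centred in its tray would show it. The grey tray (157,135) is empty and the arm is clear.

```bash
python3 -c "
from station import ticket
print(ticket.finish_job())"
```

```text
the job is handed in; nothing more can be done
None
```

The job is handed in: in the last pictures all three bottles stand upright in the trays of their cap colours, the grey tray is empty, and the bystanders look undisturbed; the hand-in returned no verdict.

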